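Find where the sliding door binds and back it off

ROBOT

A 6-joint arm with a two-finger parallel gripper is mounted at the origin on a cart in front of the work surface, level with it; the furniture and walls round the work are solid. World frame = base frame: x ahead of the robot, y to its left, z up, the work surface at z = 0. Lengths are in mm, angles in degrees, forces in N, time in s.
With the tool pointing down it reaches from about 350 to 850 mm from the base axis. Payload 8.1 kg.
Tool frame: the origin (TCP) lies between the finger pads; the fingertips stand 17 mm ahead of it and the grasp point (between the pads) lies 2 mm behind it; z points along the fingers, y is the line along which they close (so a half turn about z gives the same grasp; the last joint's range is limited). The gripper opens to 85 mm and grips with 20 to 120 N. Pads are 22 mm wide; open, the fingers measure 114 mm over their backs; the gripper's body (76 mm by 85 mm) begins 54 mm behind the grasp point. The pads swing forward as they close: fully open they stand 13 mm farther back than shut.
Start: joints at [70.967, 7.471, 85.268, -0, 87.261, -4.893], TCP at [146.559, 581.83, 248.292] pointing down, gripper open.
Joint ranges: [-169.43, 169.43], [-51.17, 129.36], [1.28, 143.12], [-76.62, 256.62], [0, 156.53], [-152.29, 152.29]. Speed limits (degrees/s): [136.94, 136.94, 159.86, 180, 180, 180].

INTERFACE

Orientations are given as [roll, pitch, yaw] about the fixed x, y, z axes, in that order (R = Rz(yaw) Ry(pitch) Rx(roll)).
In Python, from bench import sense, snapshot, hand_in, trace, place_of gives the robot as it stands.
- The arm moves only by the shell command python3 -m handwheel 'ROWS' [FORCE]. ROWS is JSON, a list of rows, each a list of 7 numbers: the opening, from -1 (shut) to 1 (fully open), then the shift along the tool's x, y, z in cm, then the turn, a rotation vector about the tool's x, y, z in rad. A call has 1 to 12 rows; each row shifts and turns the commanded pose from where the row before left it, along the tool's axes as they then stand; what a row does not reach is not made up. A row lasts 1/12 s, in which the tool goes at most 41.7 mm and 7.16 degrees, less where a joint would pass 70% of its speed; a pose out of reach is approached as far as the arm can. A call with a gripper value outside its range is refused whole. The fingers move at their own pace and stop on an object; FORCE is the grip in N (left out, the last holds). Time passes only in rows, so rows that do not move let the fingers close. It gives the time, the measured TCP pose, the force, the opening and the grip force at its end, in the units of the state.
- sense(): the state, without advancing time (a new reading comes with each control period).
- snapshot(name): name is "scene" or "top" or "wrist"; returns a dict with "image" (400x640x3 uint8, red, green, blue), "intrinsics" (3x3 intrinsics, pixels), "R" (3x3) and "t" (3): a world point X has camera coordinates R X + t. Camera axes: x right, y down, z forward; pixel columns grow to the right and rows downward; lengths in mm; the calibration is good to about 2 mm. A picture is of the moment at which its call begins. There is no depth.
- hand_in(): hands the job in; it is judged then, once.
Trained networks look in a picture, given as the dict that the camera call returned (one of the last four; its "shot" number tells which), for a name from the list of things; names that differ only in an ending like _2 or _b are one class to them, and where a whole thing is asked for, a point or a joint stands for the part that bears it (a point fixed in the world has none). Each returns a list of dicts, best first, with "conf" (0 to 1); they miss things now and then, are a little off and sometimes report something else, mostly with a low value. They report only what shows in the picture. A call takes as long as a camera call.
- trace(picture, query): "pixels" (400x640 bool, what is visible of it).
- place_of(picture, query): "location" ([x, y, z] in mm, in world coordinates, good to about 4 mm: a listed point, or the origin of a listed thing).
The state is a dict: "time": time; "joint_pos": joint angles; "qd": joint speeds; "joint_efforts": joint torques, N m; "tool_pos": TCP position; "tcp_rot": TCP orientation; "ft_force": force on the tool from outside, world axes, zero at the start; "wrist_torque": the same for the moment, N m; "finger_gap": finger opening in mm; "grip_force": force on a finger pad.
Only numpy, scipy, OpenCV 4.12 (cv2) and the standard library are available. Lean on these libraries where they do the work, as an engineer would, in place of code of your own. Each camera call takes 0.05 s, during which the arm holds its last target. There are 200 camera calls.

TASK

The track of the little desk cabinet's sliding door is tight somewhere to the left, out of sight. Take the door by its pull tab and slide it left so that it pushes the dark marker shoe along until you feel the shoe jam clearly in the tight spot, without forcing it; then draw the door back until about 15 mm (a finger's breadth) stands open between door and shoe, and let go. The shoe stays behind to mark the spot: move it only with the door, never by hand, and leave everything else on and around the cabinet where it is.

Things in the scene. Friction and masses are not known exactly. Their poses are not given: they have to be found in the camera images.
- cabinet: Plywood desk cabinet, fixed, 300 mm wide (y), 175 high; origin on its underside, midway across its width, x to its back, y to its left as the robot sees it, z up. Door's face at x = -50. Top board: x = -88 to +34, underside 160 over the desk; it overhangs the door's pull tab, so come from the front with the tool leaning 30 to 45 deg. Door and shoe share one track along y, from y = -138 to +138.
- door: Sliding door: wooden panel 100 mm wide (y), 143 high, 10 thick, about 0.3 kg, axes as the cabinet's, origin at the foot of its leading (left, +y) edge, at its face. It slides along y with about 1 N of friction and stays where it is left; to the left it can go on past the tight spot's range.
- door_grip (a point): Grip point of the door's pull tab, an upright wooden plate in the middle of the door's width, 12 mm thick (y), 50 high (35 to 85 over the desk), standing 45 out from the door's face. This point: mid-thickness, 30 out from the face, 60 over the desk. Pinch it across the 12 mm, fingers closing along the cabinet's y.
- door_edge (a point): On the door's leading (left, +y) edge, at its face, 34.5 mm over the desk; 50 mm to the left (+y) of point door_grip. Axes as the cabinet's.
- shoe: Marker shoe: dark steel block 26 mm long (y), 10 thick, 40 high, in the door's track to the left of the door, thin upright ridge on its front. Pushed by the door it drags with about 1 N and stays put, up to the tight spot; there it wedges softly, about 1.8 N per mm, and springs back those few mm when released. 5 to 12 N of push is clearly jammed, over 20 N is forcing it.
- shoe_face (a point): Middle of the shoe's near (right, -y) face, at its front, 34.5 mm over the desk: the face that the door's edge pushes. The tight spot stops it somewhere between y = +35 and +90 mm in the cabinet's frame, 10 to 35 mm beyond where it starts; this cannot be seen, only felt.
- notepad: Bystander, to be left where it is (sizes in mm): square pad of sticky notes, 76 x 76 x 10, lying on the cabinet's top; origin on its underside.
- tin: Bystander, to be left where it is (sizes in mm): flat round tin, 50 across, 19 high, on the cabinet's top; origin on its underside.
- lip_balm: Bystander, to be left where it is (sizes in mm): small upright stick, 17 across, 67 high, standing inside the cabinet's left compartment; origin on its underside.
- mug: Bystander, to be left where it is (sizes in mm): spotted white mug, 82 x 114 x 91, standing at the cabinet's left; origin on its underside.
- earbud_case: Bystander, to be left where it is (sizes in mm): rounded earbud case, 47 x 64 x 23, lying on the desk in front of the cabinet; origin on its underside.
- eraser: Bystander, to be left where it is (sizes in mm): eraser, 19 x 43 x 13, lying on the desk in front of the cabinet; origin on its underside.
- stapler: Bystander, to be left where it is (sizes in mm): stapler, 34 x 119 x 45, on the desk far to the left; origin on its underside.
- marker: Bystander, to be left where it is (sizes in mm): felt marker, 16 x 126 x 16, lying on the desk in front of the cabinet; origin on its underside.

How it is judged:
By the outcome, as a careful person would: the job done as asked, in the order asked, and still so for the second after the job is handed in, with the robot touching nothing.
It also fails if it takes over 58 s, if anything falls off the work surface, if the arm or the gripper's body presses on something with over 40 N, if the wrist force passes 120 N, or if a joint passes its speed limit or range.

## Working session

There is one attempt and no reset: what is moved stays moved. The work goes in short steps, Python scripts to look and compute and a shell command to move; the robot and the scene stay as the last step left them, time stands still between calls to the robot, and variables do not carry over. Pictures are saved under pics/ and viewed, at most 10 in all, crops included, and the job is handed in when it is done.

```bash
mkdir -p pics; cat > h.py <<'E'
import numpy as np, cv2
from bench import sense, snapshot, hand_in, trace, place_of
def save(p,n): cv2.imwrite(f'pics/{n}.png',p['image'][:,:,::-1])
def px(p,X):
    c=p['R']@np.array(X,float)+p['t']; u=p['intrinsics']@c; return u[:2]/u[2]
E
python3 - <<'E'
from h import *
np.set_printoptions(precision=1,suppress=True)
for n in("scene","top"):
    p=snapshot(n); save(p,n+'1')
    print(n,'cam at',-np.array(p['R']).T@p['t'])
    for q in("cabinet","door","door_grip","door_edge","shoe","shoe_face","earbud_case","eraser","marker","mug"):
        r=place_of(p,q)
        print(q,[(np.array(d['location']),round(d['conf'],2),px(p,d['location'])) for d in r[:2]])
s=sense(); print(s)
E
```

```text
scene cam at [-130.3 -501.6  980.1]
cabinet [(array([703.5, 168.3,   0.7]), 0.62, array([348.6, 216.3]))]
door [(array([650.1, 139.4,  12.3]), 0.59, array([344.4, 227.1]))]
door_grip [(array([623. ,  92.6,  59.7]), 0.89, array([351.3, 227.7])), (array([681.7, 283.4, 174.3]), 0.7, array([315.2, 157.5]))]
door_edge [(array([653.6, 137.5,  33.7]), 0.83, array([345.9, 221.4]))]
shoe [(array([657.4, 224.1,  13.7]), 0.43, array([324.7, 212.3]))]
shoe_face [(array([662.1, 224.6,  32.4]), 0.44, array([325.6, 206.8]))]
earbud_case [(array([ 490.7, -193.4,    0.3]), 0.63, array([406.6, 330.9]))]
eraser [(array([492. , 223.6,   2.6]), 0.49, array([285.3, 244. ])), (array([652.3, 136.1,  11.3]), 0.34, array([345.7, 227.5]))]
marker [(array([461.8,  80.4,  -4.5]), 0.5, array([314.6, 278.3]))]
mug [(array([683.9, 402.5,  -2.5]), 0.66, array([289.9, 187.2]))]
top cam at [  -3.1  136.6 1065.4]
cabinet [(array([705.6, 169.6,  -3.7]), 0.77, array([338.8, 182.5]))]
door [(array([655.3, 139. ,  16.2]), 0.66, array([347.6, 194.6]))]
door_grip [(array([620.4,  89.9,  60.9]), 0.67, array([365.2, 199.1]))]

[... 313 characters left out ...]
y([320.1, 187.2]))]
earbud_case []
eraser [(array([494.3, 220.6,  -4.2]), 0.69, array([310.5, 244.3]))]
marker [(array([453.3,  79.6,  -2.6]), 0.76, array([360.8, 265.6]))]
mug [(array([684.3, 404.4,   1.2]), 0.8, array([259.6, 177.2])), (array([495.8, 223.8,  -2.7]), 0.68, array([309.4, 243.4]))]
{'time': 1.1, 'joint_pos': array([71. ,  7.5, 85.3,  0. , 87.3, -4.9]), 'qd': array([ 0. ,  0.2, -0.1,  0. , -0.1,  0.1]), 'joint_efforts': array([  0. , -56.9, -50.1,   0. ,   0. ,   0. ]), 'tool_pos': array([146.5, 581.8, 248.3]), 'tcp_rot': array([-180. ,   -0. ,  165.9]), 'ft_force': array([1.4, 0.3, 0.8]), 'wrist_torque': array([0., 0., 0.]), 'grip_force': 0.0, 'finger_gap': 85.91405043599939}
```

View pics/scene1.png

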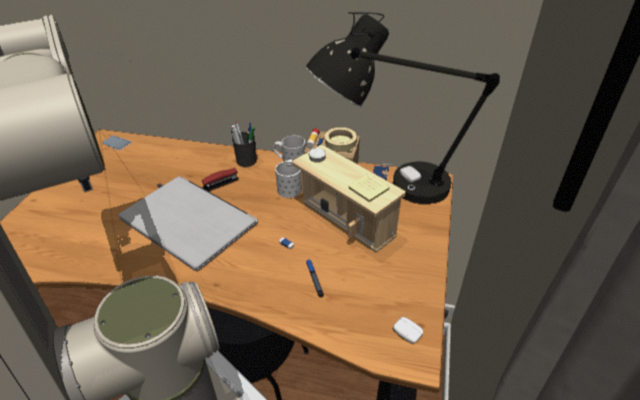

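View pics/top1.png

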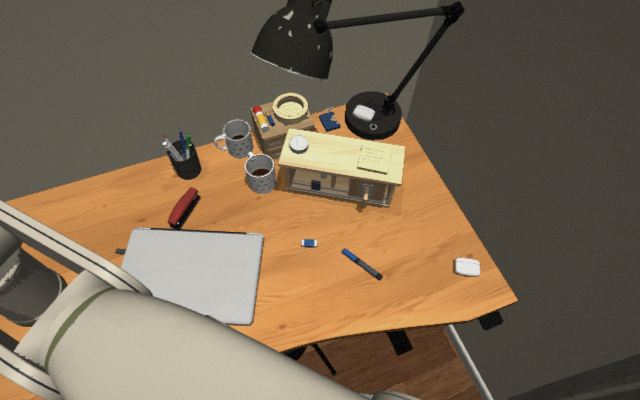

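Scene: the cabinet is at about (350,195), pull tab near (352,228), dark shoe near (324,206). Top: cabinet at (342,168), tab near (366,198), shoe near (316,185). Earbud case, marker and eraser lie clear in front. Next I measure the yaw.

```bash
python3 - <<'E'
from h import *
from scipy.optimize import least_squares
np.set_printoptions(precision=1,suppress=True)
P=[snapshot(n) for n in("scene","top")]
loc={'cabinet':[],'door_grip':[],'door_edge':[],'shoe_face':[],'door':[],'shoe':[]}
for k in range(1):
  for p in P:
    for q in loc:
      for d in place_of(p,q)[:1]: loc[q].append(d['location'])
c0=np.array([704.5,169.]);
# silhouettes: hull of cabinet trace vs. model box hull
box=[(x,y,z) for x in(-88,34) for y in(-150,150) for z in(160,175)]+[(x,y,0) for x in(-50,34) for y in(-150,150)]
H=[]
for p in P:
    m=trace(p,'cabinet')[0]['pixels'].astype(np.uint8)
    d=trace(p,'notepad')
    for q in('notepad','door','shoe','tin'):
        for r in trace(p,q)[:1]:
            if r['conf']>.5 and q!='tin': m|=r['pixels'].astype(np.uint8)
    cs=cv2.findContours(m,0,2)[0]; c=max(cs,key=cv2.contourArea); H.append(cv2.convexHull(c))
def world(v,X):
    c,s=np.cos(v[2]),np.sin(v[2]); X=np.array(X,float); return [v[0]+c*X[0]-s*X[1],v[1]+s*X[0]+c*X[1],X[2]]
def hull(p,v): return cv2.convexHull(np.array([px(p,world(v,b)) for b in box],np.float32))
def res(v):
    o=[]
    for p,h in zip(P,H):
        g=hull(p,v)
        o+= [cv2.pointPolygonTest(g,(float(a[0][0]),float(a[0][1])),True) for a in h]
        o+= [cv2.pointPolygonTest(h,(float(a[0][0]),float(a[0][1])),True) for a in g]
    return np.array(o)
s=least_squares(res,[*c0,-.07],loss='soft_l1',diff_step=1e-3)
v=s.x; print('pose',v[:2],np.degrees(v[2]),'rms px',np.sqrt(np.mean(res(v)**2)))
c,sn=np.cos(v[2]),np.sin(v[2]); R=np.array([[c,-sn],[sn,c]])
for q in loc:
    for l in loc[q]: print(q,np.array(l),'cab',R.T@(np.array(l[:2])-v[:2]))
ims=[]
for p,ctr in zip(P,((350,200),(342,170))):
    im=cv2.resize(p['image'][:,:,::-1],None,fx=6,fy=6,interpolation=cv2.INTER_CUBIC)
    cv2.polylines(im,[(6*hull(p,v)+3).astype(int)],True,(0,0,255),1)
    x,y=6*ctr[0],6*ctr[1]; ims.append(im[y-290:y+290,x-395:x+395][:, :])
ims=[cv2.resize(i,(790,580))[:,195-195:] for i in ims]
cv2.imwrite('pics/c1.png',np.hstack([cv2.resize(i[:,60:730],(400,346)) for i in ims]))
cv2.imwrite('pics/c2.png',ims[1])
E
```

```text
Traceback (most recent call last):
ValueError: operands could not be broadcast together with shapes (58,) (59,)
```

```bash
cat > fit.py <<'E'
from h import *
from scipy.optimize import minimize
np.set_printoptions(precision=1,suppress=True)
P=[snapshot(n) for n in("scene","top")]
names=['cabinet','door_grip','door_edge','shoe_face','door','shoe']
box=[(x,y,z) for x in(-88,34) for y in(-150,150) for z in(160,175)]+[(x,y,0) for x in(-50,34) for y in(-150,150)]
H=[];A=[]
for p in P:
    t=trace(p,'cabinet')[0]; print('conf',t['conf'])
    m=t['pixels'].astype(np.uint8)
    for r in trace(p,'notepad')[:1]: m|=r['pixels'].astype(np.uint8)
    H.append(cv2.convexHull(max(cv2.findContours(m,0,2)[0],key=cv2.contourArea)))
def world(v,X):
    c,s=np.cos(v[2]),np.sin(v[2]); return [v[0]+c*X[0]-s*X[1],v[1]+s*X[0]+c*X[1],X[2]]
def hull(p,v): return cv2.convexHull(np.array([px(p,world(v,b)) for b in box],np.float32))
def cost(v):
    o=0
    for p,h in zip(P,H):
        g=hull(p,v)
        for a,b in((g,h),(h,g)): o+=np.mean([min(abs(cv2.pointPolygonTest(a,(float(k[0][0]),float(k[0][1])),True)),5) for k in b])
    return o
v=min((minimize(cost,[704.5,169,a],method='Nelder-Mead',options=dict(initial_simplex=[[704.5,169,a],[710,169,a],[704,174,a],[704,169,a+.05]])) for a in(-.1,-.05,0)),key=lambda s:s.fun)
print('cost',v.fun); v=v.x; print('pose',v[:2],'yaw',np.degrees(v[2]))
c,sn=np.cos(v[2]),np.sin(v[2]); R=np.array([[c,-sn],[sn,c]])
for q in names:
    for p in P:
        for d in place_of(p,q)[:2]:
            l=np.array(d['location']); print(q,l,round(d['conf'],2),'cab',R.T@(l[:2]-v[:2]))
ims=[]
for p,(x,y) in zip(P,((350,200),(342,170))):
    im=cv2.resize(p['image'][:,:,::-1],None,fx=6,fy=6,interpolation=cv2.INTER_CUBIC)
    cv2.polylines(im,[(6*hull(p,v)+3).astype(int)],True,(0,0,255),1)
    ims.append(cv2.resize(im[6*y-290:6*y+290,6*x-395:6*x+395],(400,294)))
cv2.imwrite('pics/c1.png',np.vstack(ims))
E
python3 fit.py
```

```text
conf 0.93
conf 0.63
cost 4.595050413126748
pose [699.7 164.5] yaw -2.727496970596295
cabinet [706.3 167.5   2.3] 0.85 cab [6.4 3.4]
cabinet [708.3 171.9  -0.4] 0.91 cab [8.2 7.8]
door_grip [621.5  91.8  60. ] 0.79 cab [-74.7 -76.3]
door_grip [653.4 218.9  14.4] 0.36 cab [-48.9  52.2]
door_grip [620.2  88.2  60.2] 0.6 cab [-75.8 -80. ]
door_edge [656.1 141.   32.7] 0.73 cab [-42.5 -25.5]
door_edge [ 489.6 -193.1   -0.9] 0.43 cab [-192.9 -367.1]
door_edge [650.2 141.8  33.6] 0.57 cab [-48.4 -25. ]
door_edge [650.  138.6  15.8] 0.29 cab [-48.4 -28.2]
shoe_face [684.3 282.8 174.8] 0.72 cab [-21.  117.5]
shoe_face [658.2 221.3  33.8] 0.53 cab [-44.2  54.8]
shoe_face [654.7 221.4  33.8] 0.55 cab [-47.7  54.7]
shoe_face [498.  222.2  -4.3] 0.48 cab [-204.2   48.1]
door [650.5 138.8  12.7] 0.79 cab [-47.9 -28. ]
door [654.8 137.   14.3] 0.75 cab [-43.6 -29.6]
door [659.7 217.5  14. ] 0.15 cab [-42.5  51.1]
shoe [656.4 220.6  16.3] 0.56 cab [-45.9  54. ]
shoe [460.3  81.3  -2.9] 0.5 cab [-235.2  -94.5]
shoe [659.8 214.7  13.4] 0.47 cab [-42.3  48.3]
```

View pics/c1.png

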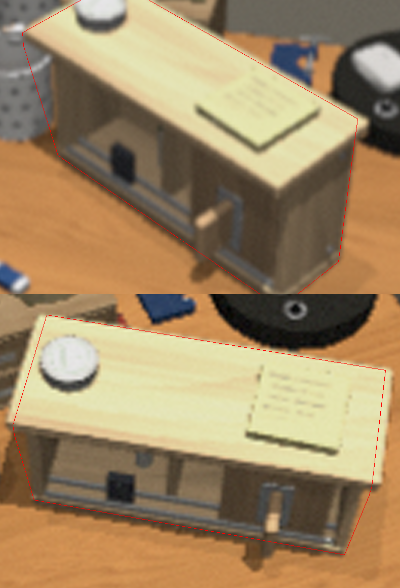

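The view shows the cabinet, with the fitted outline 1–2 px off on the right side. The pull tab sticks out at (215,225) in the upper crop and (271,525) in the lower. I'll refine the pose from the top-board corners.

```bash
cat > fit2.py <<'E'
from h import *
from scipy.optimize import least_squares
np.set_printoptions(precision=1,suppress=True)
P=[snapshot(n) for n in("scene","top")]
k=400/790*6
obs=[(1,(-88,150,175),(12,421)),(1,(34,150,175),(45,316)),(1,(34,-150,175),(391,371)),(1,(-88,-150,175),(381,483)),
     (0,(-88,150,175),(22,32)),(0,(-88,-150,175),(277,187)),(0,(34,-150,175),(366,121))]
org=[(350-395/6,200-290/6),(342-395/6,170-290/6)]
def world(v,X):
    c,s=np.cos(v[2]),np.sin(v[2]); return [v[0]+c*X[0]-s*X[1],v[1]+s*X[0]+c*X[1],X[2]]
# v[3:5]: camera-offset nuisance per view is left out; residuals in px
f=lambda v:np.concatenate([px(P[i],world(v,X))-(np.array(o)/k+org[i]) for i,X,o in obs])
s=least_squares(f,[704,169,-.06]); v=s.x
print(v[:2],np.degrees(v[2])); print(s.fun.reshape(-1,2))
print('grip c', [world(v,(-80,y,60)) for y in(-80,)])
c,sn=np.cos(v[2]),np.sin(v[2]); R=np.array([[c,-sn],[sn,c]])
for n,l in dict(grip=(621.3,90.6),edge=(653,139.5),shoe=(657.5,221.3)).items(): print(n,R.T@(np.array(l)-v[:2]))
E
python3 fit2.py
```

```text
[523.6 124. ] 6.840501808966254
[[  6.7 -22.3]
 [ -0.7 -33.1]
 [  8.9 -47.2]
 [ 16.9 -38.4]
 [-40.9  42.6]
 [-27.2  42.3]
 [-28.6  33.9]]
grip c [[np.float64(453.7287382412525), np.float64(35.02986965323791), 60]]
grip [ 93.  -44.8]
edge [130.3  -0. ]
shoe [144.5  80.7]
```

```bash
sed -i 's|(np.array(o)/k+org\[i\])|((np.array(o)-[0,294*i])/k+org[i])|' fit2.py; python3 fit2.py
```

```text
[700.5 159.4] -1.9620978728639782
[[ 2.1  1.4]
 [ 1.6 -0.3]
 [-0.4 -1.4]
 [-0.9 -0.1]
 [ 0.9  0.8]
 [-1.9 -0.6]
 [-1.1 -1. ]]
grip c [[np.float64(617.8074635873561), np.float64(82.18088921392669), 60]]
grip [-76.8 -71.5]
edge [-46.8 -21.5]
shoe [-45.1  60.4]
```

```bash
sed -i 's|v\[1\]+s\*X\[0\]+c\*X\[1\],X\[2\]\]|v[1]+s*X[0]+c*X[1],X[2]]|; s|px(P\[i\],world(v,X))|px(P[i],world(v,(X[0],X[1]*v[3],X[2])))|; s|-.06\])|-.06,1])|; s|^print(v\[:2\]|print(v[3]*150);print(v[:2]|' fit2.py; python3 fit2.py
```

```text
154.14946670375832
[700.8 160.2] -2.180923877297918
[[ 0.2  0.8]
 [-0.1 -0.8]
 [ 0.9 -1.1]
 [ 0.3  0.2]
 [-0.1 -0.1]
 [-1.1  0. ]
 [-0.1 -0.4]]
grip c [[np.float64(617.8154400174891), np.float64(83.29834488816279), 60]]
grip [-76.8 -72.6]
edge [-47.  -22.5]
shoe [-45.6  59.4]
```

```bash
python3 -m handwheel '[[0.4,0,0,0,0,0,-0.097],[0.4,0,0,0,0,0,-0.097],[0.4,0,0,0,0,-0.116,0],[0.4,0,0,0,0,-0.116,0],[0.4,0,0,0,0,-0.116,0],[0.4,0,0,0,0,-0.116,0],[0.4,0,0,0,0,-0.116,0],[0.4,0,0,0,0,-0.116,0]]' 40
cat > to.py <<'E'
import sys
from h import *
from scipy.spatial.transform import Rotation as Ro
np.set_printoptions(precision=3,suppress=True)
s=sense(); R=Ro.from_euler('xyz',s['tcp_rot'],degrees=True)
back=float(sys.argv[1]); tgt_lean=40
psi=np.radians(-3); a=np.radians(40)
cx=np.array([np.cos(psi),np.sin(psi),0]); cy=np.array([-np.sin(psi),np.cos(psi),0])
tz=np.sin(a)*cx-np.cos(a)*np.array([0,0,1])
Rt=Ro.from_matrix(np.c_[np.cross(cy,tz),cy,tz])
T=np.array([621,91,60])+(2-back)*tz
print('pos',s['tool_pos'],s['tcp_rot'],'target',T,'d_tool cm',R.inv().apply(T-s['tool_pos'])/10,'turn rad',(R.inv()*Rt).as_rotvec(),'gap',s['finger_gap'],s['ft_force'],s['time'])
E
python3 to.py 110
```

```text
time: 4.27
tool_pos: [146.1, 582.7, 250.0]
tcp_rot: [179.7, 40.2, 176.9]
ft_force: [0.1, -0.8, -0.3]
finger_gap: 59.8
grip_force: 0.0
pos [146.067 582.737 249.993] [179.704  40.185 176.859] target [551.674  94.633 142.733] d_tool cm [-26.063 -46.7    35.813] turn rad [ 0.004  0.003 -0.002] gap 59.84481861359628 [ 0.087 -0.847 -0.262] 4.2667
```

```bash
python3 -m handwheel '[[0.4,-1.3,-2.33,1.79,0,0,0],[0.4,-1.3,-2.33,1.79,0,0,0],[0.4,-1.3,-2.33,1.79,0,0,0],[0.4,-1.3,-2.33,1.79,0,0,0],[0.4,-1.3,-2.33,1.79,0,0,0],[0.4,-1.3,-2.33,1.79,0,0,0],[0.4,-1.3,-2.33,1.79,0,0,0],[0.4,-1.3,-2.33,1.79,0,0,0],[0.4,-1.3,-2.33,1.79,0,0,0],[0.4,-1.3,-2.33,1.79,0,0,0]]' | head -3
python3 -m handwheel '[[0.4,-1.3,-2.33,1.79,0,0,0],[0.4,-1.3,-2.33,1.79,0,0,0],[0.4,-1.3,-2.33,1.79,0,0,0],[0.4,-1.3,-2.33,1.79,0,0,0],[0.4,-1.3,-2.33,1.79,0,0,0],[0.4,-1.3,-2.33,1.79,0,0,0],[0.4,-1.3,-2.33,1.79,0,0,0],[0.4,-1.3,-2.33,1.79,0,0,0],[0.4,-1.3,-2.33,1.79,0,0,0],[0.4,-1.3,-2.33,1.79,0,0,0],[0.4,0,0,0,0,0,0]]' | head -3
python3 to.py 110
python3 - <<'E'
from h import *
np.set_printoptions(precision=1,suppress=True)
P=[]
for n in("wrist","scene","top"):
    p=snapshot(n); P.append(p); save(p,n+'2')
    for q in("door_grip","door_edge","shoe_face"):
        print(n,q,[(np.array(d['location']),round(d['conf'],2),px(p,d['location'])) for d in place_of(p,q)[:2]])
E
```

```text
time: 5.1
tool_pos: [349.1, 336.8, 194.2]
tcp_rot: [180.0, 39.9, 177.0]
time: 6.02
tool_pos: [552.5, 89.2, 140.2]
tcp_rot: [-179.9, 39.9, 176.7]
pos [552.5    89.222 140.165] [-179.926   39.915  176.75 ] target [551.674  94.633 142.733] d_tool cm [-0.078  0.535 -0.27 ] turn rad [-0.004 -0.001 -0.003] gap 59.6343668837252 [-0.078 -0.003 -0.268] 6.0167
wrist door_grip [(array([626.3,  90.4,  60.2]), 0.95, array([328.2, 218.9]))]
wrist door_edge [(array([654. , 140.5,  32.2]), 0.58, array([387.5, 206.2]))]
wrist shoe_face [(array([658.8, 221.5,  34.4]), 0.59, array([482.6, 208.5])), (array([655.9, 139.4,  34.1]), 0.26, array([386.2, 209.3]))]
scene door_grip [(array([622.4,  93.2,  60.7]), 0.71, array([351. , 227.4]))]
scene door_edge [(array([654. , 138.8,  31.4]), 0.65, array([345.6, 221.7]))]
scene shoe_face []
top door_grip [(array([623.5,  90.3,  61. ]), 0.63, array([365.2, 198.1]))]
top door_edge [(array([651. , 138.6,  31.5]), 0.62, array([347.9, 193. ]))]
top shoe_face [(array([655.6, 219. ,  33.3]), 0.52, array([320.1, 187.6])), (array([706.9, 170.1,  -2.5]), 0.17, array([338.7, 181.9]))]
```

View pics/wrist2.png

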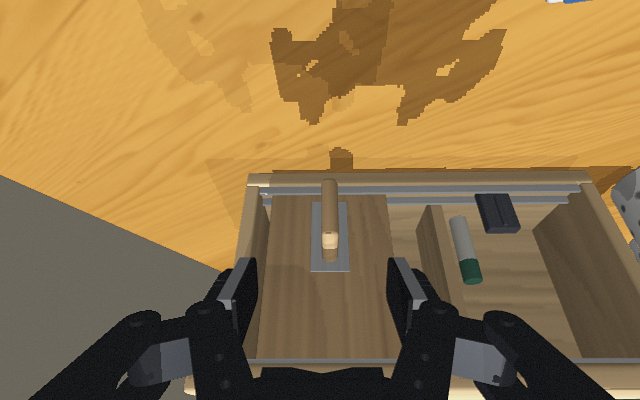

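Wrist view: the tab is at (330,220), roughly centred between the fingers, and the track line is level, so the yaw is right. Door edge is near x = 388 px and the shoe near (497,212). Advancing now.

```bash
python3 -m handwheel '[[0.4,-0.04,0.08,1.8,0,0,0],[0.4,-0.04,0.08,1.8,0,0,0],[0.4,-0.04,0.08,1.8,0,0,0],[0.4,-0.04,0.08,1.8,0,0,0],[0.4,-0.04,0.08,1.8,0,0,0],[0.4,-0.04,0.08,1.8,0,0,0],[0.4,0,0,0,0,0,0],[0.4,0,0,0,0,0,0]]'
python3 to.py 0
python3 - <<'E'
from h import *
p=snapshot('wrist'); save(p,'w3')
E
```

```text
time: 7.28
tool_pos: [620.9, 94.9, 57.4]
tcp_rot: [-179.9, 39.7, 177.0]
ft_force: [0.1, -0.1, 0.0]
finger_gap: 59.7
grip_force: 0.0
pos [620.862  94.852  57.429] [-179.946   39.713  177.018] target [622.284  90.933  58.468] d_tool cm [-0.191 -0.384  0.024] turn rad [-0.001 -0.005  0.   ] gap 59.70159227261252 [ 0.139 -0.07   0.049] 7.2833
```

View pics/w3.png

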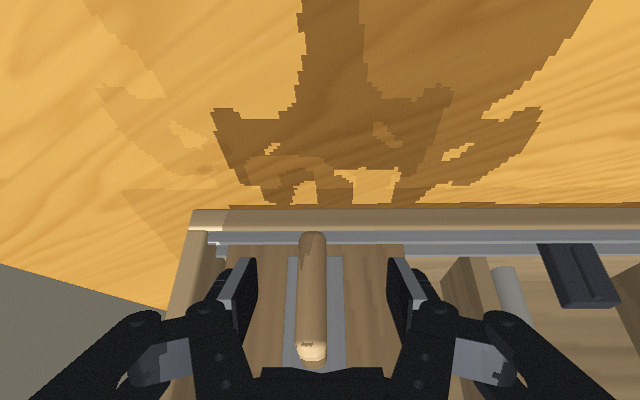

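The tab sits at column 312 and the finger centre at about 322, so I shift −3.5 mm in y and close.

```bash
python3 -m handwheel '[[0.4,-0.1,-0.35,0,0,0,0],[0.4,0,0,0,0,0,0],[-1,0,0,0,0,0,0],[-1,0,0,0,0,0,0],[-1,0,0,0,0,0,0],[-1,0,0,0,0,0,0],[-1,0,0,0,0,0,0],[-1,0,0,0,0,0,0],[-1,0,0,0,0,0,0],[-1,0,0,0,0,0,0]]' 40;  python3 -m handwheel '[[-1,0,0,0,0,0,0],[-1,0,0,0,0,0,0]]'
```

```text
time: 8.17
tool_pos: [622.3, 91.5, 60.0]
tcp_rot: [-180.0, 39.9, 177.0]
ft_force: [-7.9, -0.7, 6.6]
finger_gap: 11.5
grip_force: 40.5
time: 8.33
tool_pos: [622.3, 91.5, 60.0]
tcp_rot: [-180.0, 39.9, 177.0]
ft_force: [-8.7, -0.5, 7.6]
finger_gap: 11.5
grip_force: 40.5
```

```bash
python3 -m handwheel '[[-1,0,0.4,-0.05,0,0,0],[-1,0,0.6,-0.05,0,0,0],[-1,0,0.6,0,0,0,0],[-1,0,0.6,0,0,0,0],[-1,0,0.4,0,0,0,0],[-1,0,0,0,0,0,0]]'; python3 -m handwheel '[[-1,0,0.4,0,0,0,0],[-1,0,0.6,0,0,0,0],[-1,0,0.6,0,0,0,0],[-1,0,0.6,0,0,0,0],[-1,0,0.6,0,0,0,0],[-1,0,0.4,0,0,0,0],[-1,0,0,0,0,0,0],[-1,0,0,0,0,0,0]]'; python3 -m handwheel '[[-1,0,0,0,0,0,0]]'
```

```text
time: 8.83
tool_pos: [623.3, 118.1, 60.2]
tcp_rot: [180.0, 39.9, 177.0]
ft_force: [12.3, 0.4, -9.6]
finger_gap: 11.2
grip_force: 41.3
time: 9.5
tool_pos: [624.7, 149.8, 60.1]
tcp_rot: [180.0, 39.9, 177.0]
ft_force: [6.0, 0.7, -6.0]
finger_gap: 11.5
grip_force: 42.4
time: 9.58
tool_pos: [624.7, 149.6, 60.2]
tcp_rot: [180.0, 39.9, 177.0]
ft_force: [6.7, 0.7, -5.6]
finger_gap: 11.4
grip_force: 42.3
```

```bash
python3 -m handwheel '[[-1,0,0.4,0.05,0,0,0],[-1,0,0.4,0,0,0,0],[-1,0,0.4,0,0,0,0],[-1,0,0.3,0,0,0,0]]'|head -4|grep -v rot;  for i in 1; do :; done; python3 -m handwheel '[[-1,0,0.2,0,0,0,0],[-1,0,0.2,0,0,0,0],[-1,0,0.2,0,0,0,0]]'|sed -n '2p;4p'; python3 -m handwheel '[[-1,0,0.2,0,0,0,0],[-1,0,0.2,0,0,0,0],[-1,0,0.2,0,0,0,0]]'|sed -n '2p;4p';  python3 -m handwheel '[[-1,0,0.2,0,0,0,0],[-1,0,0.2,0,0,0,0]]'
```

```text
time: 9.92
tool_pos: [625.4, 164.7, 60.1]
ft_force: [-10.0, -0.8, 8.1]
tool_pos: [625.7, 170.7, 60.0]
ft_force: [-10.4, -1.2, 8.5]
tool_pos: [625.9, 176.6, 60.0]
ft_force: [-12.6, -1.8, 9.9]
time: 10.58
tool_pos: [626.1, 180.5, 60.0]
tcp_rot: [-180.0, 39.9, 177.0]
ft_force: [-12.7, -2.2, 9.7]
finger_gap: 11.2
grip_force: 45.8
```

```bash
python3 -m handwheel '[[-1,0,0.2,-0.03,0,0,0],[-1,0,0.1,0,0,0,0]]'|sed -n '2p;4p'; python3 -m handwheel '[[-1,0,0.15,0,0,0,0],[-1,0,0.15,0,0,0,0]]'|sed -n '2p;4p';  python3 -m handwheel '[[-1,0,0.15,0,0,0,0],[-1,0,0.15,0,0,0,0]]'
```

```text
tool_pos: [626.2, 183.5, 60.1]
ft_force: [-8.7, -0.7, 6.1]
tool_pos: [626.3, 186.4, 60.1]
ft_force: [-9.8, -1.3, 7.4]
time: 11.08
tool_pos: [626.5, 189.4, 60.1]
tcp_rot: [-180.0, 39.9, 177.0]
ft_force: [-11.3, -1.9, 6.5]
finger_gap: 11.6
grip_force: 45.1
```

```bash
python3 -m handwheel '[[-1,0,0.15,-0.02,0,0,0],[-1,0,0.15,0,0,0,0]]'|sed -n '2p;4p'; python3 -m handwheel '[[-1,0,0.15,0,0,0,0],[-1,0,0.15,0,0,0,0]]'|sed -n '2p;4p';  python3 -m handwheel '[[-1,0,0.15,0,0,0,0],[-1,0,0.1,0,0,0,0]]'
```

```text
tool_pos: [626.5, 192.1, 60.1]
ft_force: [-9.3, -3.2, 5.8]
tool_pos: [626.6, 194.5, 60.1]
ft_force: [-11.0, -7.5, 8.5]
time: 11.58
tool_pos: [626.7, 196.4, 60.0]
tcp_rot: [-179.8, 39.8, 177.0]
ft_force: [-12.2, -11.0, 11.4]
finger_gap: 11.7
grip_force: 46.3
```

Jammed: the force climbs about 1.8 N/mm to 11 N. I'll draw the door back.

```bash
python3 -m handwheel '[[-1,0,-0.15,-0.02,0,0,0],[-1,0,-0.25,0,0,0,0],[-1,0,-0.3,0,0,0,0],[-1,0,-0.3,0,0,0,0],[-1,0,-0.3,0,0,0,0],[-1,0,-0.3,0,0,0,0],[-1,0,-0.2,0,0,0,0],[-1,0,-0.1,0,0,0,0],[-1,0,0,0,0,0,0],[-1,0,0,0,0,0,0]]'
python3 - <<'E'
from h import *
np.set_printoptions(precision=1,suppress=True)
for n in("wrist","top","scene"):
    p=snapshot(n); save(p,n+'4')
    for q in("door_edge","shoe_face","shoe","door_grip"):
        print(n,q,[(np.array(d['location']),round(d['conf'],2),px(p,d['location'])) for d in place_of(p,q)[:2]])
E
```

```text
time: 12.42
tool_pos: [625.9, 178.4, 60.2]
tcp_rot: [-180.0, 39.8, 177.0]
ft_force: [1.6, -0.7, -4.2]
finger_gap: 11.5
grip_force: 43.0
wrist door_edge [(array([658.1, 224.6,  34.9]), 0.74, array([408. , 262.6]))]
wrist shoe_face [(array([660.5, 240. ,  34.3]), 0.94, array([435.3, 262.8]))]
wrist shoe [(array([654.6, 234.6,  15.2]), 0.81, array([421.8, 227.7]))]
wrist door_grip [(array([628.3, 176.9,  60.2]), 0.84, array([317.3, 290.4]))]
top door_edge [(array([651.9, 227.8,  33.8]), 0.76, array([316.8, 188.2]))]
top shoe_face [(array([655. , 239. ,  33.9]), 0.4, array([313.1, 186.7]))]
top shoe [(array([661.3, 236.8,  11.6]), 0.45, array([314.2, 189.2]))]
top door_grip [(array([626.3, 179.3,  56.8]), 0.63, array([332.9, 193.7])), (array([660.6, 237.3,  10.6]), 0.59, array([313.9, 189.6]))]
scene door_edge [(array([657.6, 227. ,  32.8]), 0.83, array([324. , 207.1]))]
scene shoe_face []
scene shoe []
scene door_grip [(array([624.8, 182.3,  60.2]), 0.87, array([327.7, 212.5]))]
```

View pics/wrist4.png

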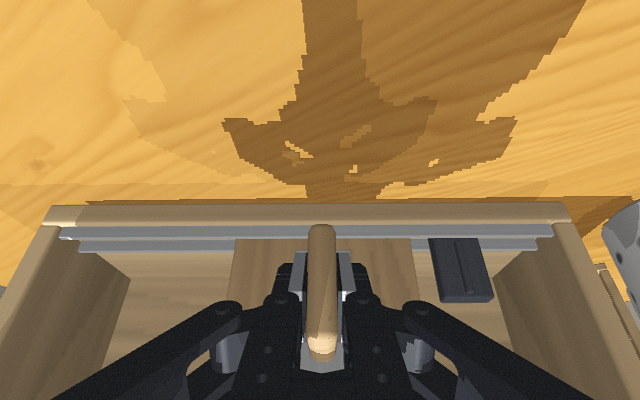

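The wrist view shows the door's left edge at about column 411–415 and the shoe's near face at about 429–437, so a gap has opened. I'll zoom in to measure it.

```bash
cat > gap.py <<'E'
import sys
from h import *
np.set_printoptions(precision=1,suppress=True)
p=snapshot('wrist'); im=p['image'].astype(int)
for r in (246,252,258,264): print(r,'cols',sys.argv[2],im[r,int(sys.argv[2]):int(sys.argv[3])].sum(1))
psi=np.radians(-2.4); Ki=np.linalg.inv(p['intrinsics']); C=-p['R'].T@p['t']
n=np.array([np.cos(psi),np.sin(psi),0]); cy=np.array([-np.sin(psi),np.cos(psi),0])
def hit(u,v,x0):  # plane of the door's face
    d=p['R'].T@(Ki@[u,v,1]); P=C+d*((n@(np.array([655,226,0])+x0*n-C))/(n@d)); return P@cy,P[2]
for r in(246,252,258,264):
    for c in(235,413,433): print(r,c,np.array(hit(c,r,0)))
c=p['image'][225:315,370:510,::-1]; cv2.imwrite(f'pics/{sys.argv[1]}.png',cv2.resize(c,None,fx=5.7,fy=5.7,interpolation=cv2.INTER_NEAREST))
E
python3 gap.py g1 400 445
```

```text
246 cols 400 [320 315 323 317 317 312 317 318 317 320 299 306 363 370 363 374 369 365
 369 365 364 366 374 366 370 366 374 378 274 146 122 131 112 138 155 157
 162 167 176 178 178 184 177 174 162]
252 cols 400 [330 323 320 319 318 319 318 314 324 324 305 298 335 415 420 423 423 418
 418 420 420 414 419 415 418 411 416 418 422 313 162 107 126 133 140 159
 166 169 178 151 166 174 168 167 167]
258 cols 400 [320 314 329 318 325 326 315 321 327 316 318 316 306 337 410 421 422 419
 419 417 420 427 415 422 423 419 420 427 418 430 383 196 118 124 115 120
 142 177 164 171 185 187 178 167 171]
264 cols 400 [320 319 324 315 316 325 316 319 321 324 317 316 326 296 341 423 425 423
 425 423 429 422 425 423 424 422 423 425 427 428 429 446 226  97 130 135
 110 148 163 162 170 161 164 166 171]
246 235 [156.6  25.9]
246 413 [255.6  26.4]
246 433 [266.7  26.5]
252 235 [157.1  29.6]
252 413 [255.1  30.1]
252 433 [266.   30.1]
258 235 [157.7  33.2]
258 413 [254.5  33.7]
258 433 [265.3  33.7]
264 235 [158.2  36.8]
264 413 [254.   37.2]
264 433 [264.7  37.2]
```

View pics/g1.png

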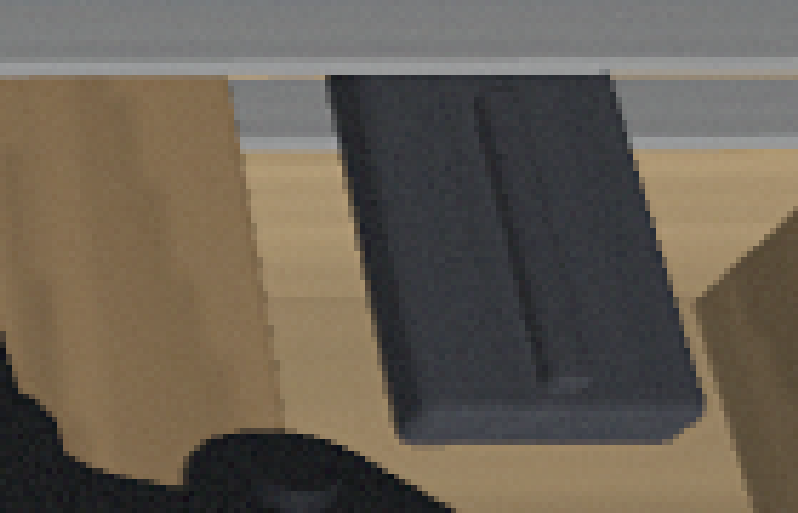

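The crop shows the door edge at column 413. The shoe's front near edge is at about 436.7, where the dark side stripe ends, so the gap is about 13 mm, matching the force estimate. I'll draw back another 2 mm and release.

```bash
python3 -m handwheel '[[-1,0,-0.12,0,0,0,0],[-1,0,-0.1,0,0,0,0],[-1,0,0,0,0,0,0],[-1,0,0,0,0,0,0]]'; python3 -m handwheel '[[-0.5,0,0,0,0,0,0],[-0.2,0,0,0,0,0,0],[0.1,0,0,0,0,0,0],[0.1,0,0,0,0,0,0],[0.1,0,0,0,0,0,0],[0.1,0,0,0,0,0,0],[0.1,0,0,0,0,0,0]]'
python3 gap.py g2 400 450
```

```text
time: 13.55
tool_pos: [625.8, 176.5, 60.2]
tcp_rot: [-180.0, 39.9, 177.0]
ft_force: [4.4, -0.2, -11.6]
finger_gap: 11.4
grip_force: 41.8
time: 14.13
tool_pos: [626.1, 176.6, 60.7]
tcp_rot: [180.0, 39.9, 177.0]
ft_force: [-0.1, -0.0, 0.3]
finger_gap: 47.1
grip_force: 0.0
246 cols 400 [321 325 317 329 322 326 316 326 313 317 299 358 370 366 375 365 366 366
 378 367 373 375 372 370 365 365 371 371 371 368 372 388 190 115 120 115
 132 147 162 162 164 174 183 176 169 176 168 164 175 171]
252 cols 400 [324 322 327 323 320 326 317 325 320 316 320 294 418 439 437 432 435 437
 440 438 435 434 428 434 435 429 428 434 429 433 438 440 447 273 128 133
 127 132 129 161 168 173 176 174 176 171 178 179 178 168]
258 cols 400 [326 316 325 328 323 327 322 316 323 325 325 321 300 417 430 435 428 428
 430 431 429 430 430 437 429 429 427 426 431 431 430 428 435 439 326 156
 106 138 116 136 158 158 178 180 173 188 176 174 168 169]
264 cols 400 [330 324 335 324 329 323 329 325 323 321 324 328 303 302 425 437 444 434
 444 442 432 441 439 441 442 444 438 440 438 443 438 443 439 443 450 350
 164 120 129 122 126 151 163 152 171 170 185 176 175 172]
246 235 [154.7  26.7]
246 413 [253.5  27.2]
246 433 [264.5  27.3]
252 235 [155.2  30.4]
252 413 [253.   30.9]
252 433 [263.9  30.9]
258 235 [155.8  34. ]
258 413 [252.4  34.4]
258 433 [263.2  34.5]
264 235 [156.3  37.5]
264 413 [251.9  37.9]
264 433 [262.6  38. ]
```

View pics/g2.png

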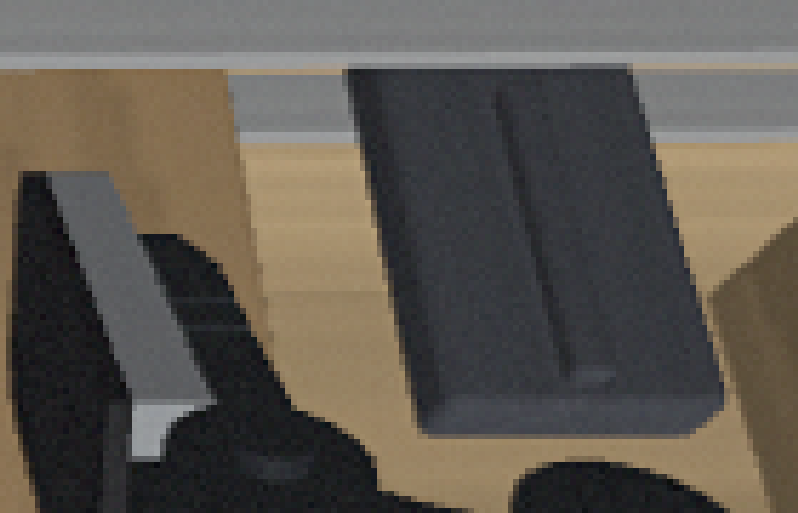

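Released, and the gap now measures about 15 mm (columns 412.8 to 440.5). Retreating along the tool axis.

```bash
python3 -m handwheel '[[0.1,0,0,-0.6,0,0,0],[0.1,0,0,-1.5,0,0,0],[0.1,0,0,-2,0,0,0],[0.1,0,0,-2,0,0,0],[0.1,0,0,-2,0,0,0],[0.1,0,0,-2,0,0,0],[0.1,0,0,-2,0,0,0],[0.1,0,0,-1,0,0,0],[0.1,0,0,0,0,0,0],[0.1,0,0,0,0,0,0]]'
python3 - <<'E'
from h import *
p=snapshot('wrist'); save(p,'w5')
E
```

```text
time: 15.02
tool_pos: [542.3, 181.4, 162.0]
tcp_rot: [179.9, 40.0, 177.0]
ft_force: [-0.2, 0.1, 0.2]
finger_gap: 47.2
grip_force: 0.0
```

View pics/w5.png

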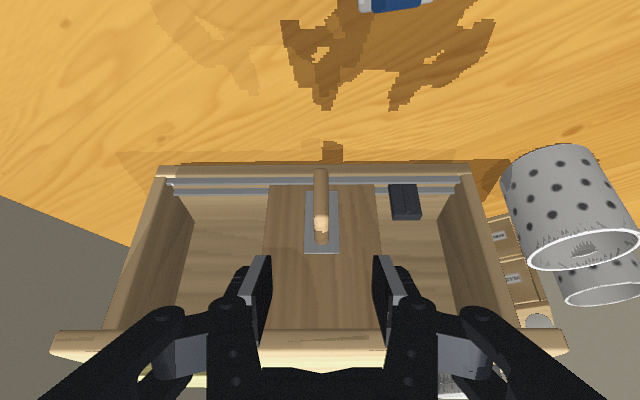

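The tool is clear. The door spans columns 268–378 and the shoe starts at about 390, so the gap held, and the mug is untouched. Handing in.

```bash
python3 -c "
from bench import hand_in; print(hand_in())"
```

```text
the job is handed in; nothing more can be done
None
```

I pushed the shoe with the door until it jammed at about 11 N, drew the door back to leave a gap of about 15 mm (measured in the wrist camera), released the tab, backed the arm clear and handed the job in; no verdict came back.

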